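# Clip down the lid of the circuit-board case

### The arm

A 6-joint arm with a two-finger parallel gripper is mounted at the origin on the work surface. World frame = base frame: x ahead of the robot, y to its left, z up, the work surface at z = 0. Lengths are in mm, angles in rad, forces in N, time in s.
With the tool pointing down it reaches from about 350 to 775 mm from the base axis. Payload 7.3 kg.
Tool frame: the origin (TCP) lies on the centre line of the jaws, within the pads' length; the fingertips stand 17 mm ahead of it and the grasp point (between the pads) lies 2 mm behind it; z points along the fingers, y is the line along which they close (so a half turn about z gives the same grasp; the last joint's range is limited). The gripper opens to 92 mm and grips with 3 to 60 N. Pads are 19 mm wide; open, the fingers measure 130 mm over their backs; the gripper's body (75 mm by 190 mm) begins 47 mm behind the grasp point.
Start: joints at [1.056, 0.342, 1.524, -0, 1.275, -0.146], TCP at [189.247, 489.723, 243.741] pointing down, gripper open.
Joint ranges: [-2.53, 2.53], [-0.77, 2.02], [0.04, 2.7], [-1, 4.14], [0.28, 2.66], [-3.11, 3.11]. Speed limits (rad/s): [2.57, 2.57, 3.14, 3.14, 3.14, 3.14].

### API

Orientations are given as [roll, pitch, yaw] about the fixed x, y, z axes, in that order (R = Rz(yaw) Ry(pitch) Rx(roll)).
In Python, from plant import bot gives the robot as it stands. The module is installed in compiled form; this text tells all that it offers.
- The arm moves only by the shell command python3 -m pendant 'ROWS'. ROWS is JSON, a list of rows, each a list of 3 entries, a list of its own where there are three numbers: the shift along the world's x, y, z as a fraction of full scale, then the turn, a rotation vector about the world's x, y, z as a fraction of full scale, then the opening, from -1 (shut) to 1 (fully open), so that 0 is half open. In form: [[[tx, ty, tz], [rx, ry, rz], claw], ...]. A call has exactly 10 rows; each row shifts and turns the commanded pose from where the row before left it; what a row does not reach is not made up. Full scale, the value 1, is 30 mm for a shift and 0.12 rad for a turn. A row lasts 1/12 s, in which the tool goes at most 41.7 mm and 7.16 degrees, less where a joint would pass 70% of its speed; a pose out of reach is approached as far as the arm can. A call with a number of a shift or a turn outside -1 to 1 is refused whole. A call with a gripper value outside its range is refused whole. The fingers move at their own pace and stop on an object; the grip force is fixed at half the most. Time passes only in rows, so rows that do not move let the fingers close, or fill a call up. It gives the time, the measured TCP pose, the force, the opening and the grip force at its end, in the units of the state.
- bot.get_obs(): the state, without advancing time (a new reading comes with each control period).
- bot.capture(name): name is "side" or "top"; returns the picture (420x560x3 uint8, blue, green, red); there is no depth.
- bot.camera_params(name): a dict with "fovy" (degrees; the focal length in pixels is half the picture's height over the tangent of half this angle, whatever the lens; pixels are square), "cx", "cy" (the principal point, pixels), "distortion" ([k1, k2, p1, p2, k3] as OpenCV has them; the pictures are not rectified), "camera_from_world" (4x4, takes a point from world to camera coordinates). Camera axes: x right, y down, z forward; pixel columns grow to the right and rows downward; lengths in mm; the calibration is good to about 2 mm. A picture is of the moment at which its call begins. camera_params takes no time and is no camera call.
- bot.close_job(): hands the job in; it is judged then, once.
The state is a dict: "time": time; "joint_positions": joint angles; "dq": joint speeds; "tau": joint torques, N m; "tool_pos": TCP position; "tcp_rot": TCP orientation; "contact_force": force on the tool from outside, world axes, zero at the start; "moment": the same for the moment, N m; "grip_width": finger opening in mm; "finger_force": force on a finger pad.
Only numpy, scipy, OpenCV 4.12 (cv2) and the standard library are available. Lean on these libraries where they do the work, as an engineer would, in place of code of your own. Each camera call takes 0.05 s, during which the arm holds its last target. There are 200 camera calls.

### The job

The board is packed and the lid lies on its case: swing the four orange clips in over the lid's rim and press each one down until it snaps fully home. Work corner to opposite corner, so the second clip you shut is diagonally across from the first, then do the other two. Feel for the snap and never press on the case, its clips or the lid with more than about 15 N, keep the lid seated, and leave everything else on the bench where it is.

Things in the scene. Friction and masses are not known exactly. Their poses are not given: they have to be found in the camera images.
- case: Grey carry case for a circuit board, fixed to the bench, 144 (its x) x 204 (its y) x 75 high without lid; origin: centre of its underside, z up. Two orange clips per long side, on black lugs up to 93 above the bench, reaching 104 from its middle, at local x = -80 or 80, y = -65 or 65. The case is turned up to 0.6 rad from square to the robot.
- lid: Loose clear lid 140 x 200 x 5 with a 4 high raised grey rim near its edge, lying in place on the case, its skirt inside the walls with about 2 of play; top of the rim 84 above the bench; origin: centre of the plate's underside.
- clip_a (a joint): Angle (rad) of the orange clip at the robot-side left (-x, +y) corner, case axes: 1.2 = fully home (hard stop), arm level, inward over the lid's rim; about 0 = as found, arm standing up 1.2 rad above level, leaning in. Over-centre spring: let go below 1.11 it springs back up, beyond 1.17 it snaps to 1.2 by itself. Diagonal pairs: a-c, b-d.
- clip_b (a joint): Angle (rad) of the orange clip at the robot-side right (-x, -y) corner, case axes: 1.2 = fully home (hard stop), arm level, inward over the lid's rim; about 0 = as found, arm standing up 1.2 rad above level, leaning in. Over-centre spring as clip a.
- clip_c (a joint): Angle (rad) of the orange clip at the far-side right (+x, -y) corner, case axes: 1.2 = fully home (hard stop), arm level, inward over the lid's rim; about 0 = as found, arm standing up 1.2 rad above level, leaning in. Over-centre spring as clip a.
- clip_d (a joint): Angle (rad) of the orange clip at the far-side left (+x, +y) corner, case axes: 1.2 = fully home (hard stop), arm level, inward over the lid's rim; about 0 = as found, arm standing up 1.2 rad above level, leaning in. Over-centre spring as clip a.
- hinge_a (a point): Middle of the hinge axis of clip a, on the case, 88 above the bench; axis along the case's y. Clip arm: 58 long from the axis, 24 wide, 5 thick, axis at mid-thickness. Close it by pushing its outer face inward and down; that face is the top when home.
- hinge_b (a point): Middle of the hinge axis of clip b, on the case, 88 above the bench; axis along the case's y. Clip arm as clip a.
- hinge_c (a point): Middle of the hinge axis of clip c, on the case, 88 above the bench; axis along the case's y. Clip arm as clip a.
- hinge_d (a point): Middle of the hinge axis of clip d, on the case, 88 above the bench; axis along the case's y. Clip arm as clip a.
- padseat_a (a point): Point on the outer face of clip a's arm, 45 from the hinge axis, under the middle of its black rubber thumb button. Buttons are 22 x 22, each on a screw stud set at its own height: the tops stand anywhere from 2 to 14 above this point, not measured. Pushing square to the arm here takes 9 to 11 N at most, about midway, then less and less down to the snap.
- padseat_b (a point): Point on the outer face of clip b's arm, 45 from the hinge axis, under the middle of its black rubber thumb button. Button height and force as for clip a.
- padseat_c (a point): Point on the outer face of clip c's arm, 45 from the hinge axis, under the middle of its black rubber thumb button. Button height and force as for clip a.
- padseat_d (a point): Point on the outer face of clip d's arm, 45 from the hinge axis, under the middle of its black rubber thumb button. Button height and force as for clip a.
- multimeter: Bystander: yellow multimeter 150 x 75 x 40; origin: centre of its underside.
- screwdriver: Bystander: screwdriver; origin: centre of its underside.
- spanner: Bystander: small spanner, 130 long; origin: centre of its underside.
- jar: Bystander: small jar, 40 across, 50 tall, by one short end of the case; origin: centre of its underside.
- spool: Bystander: blue spool, 56 across, 40 tall, by the other short end of the case; origin: centre of its underside.
- module: Bystander: small green circuit module 60 x 90 x 20; origin: centre of its underside.
- cup: Bystander: blue mug, 72 across, 85 tall; origin: centre of its underside.
There are look-alikes about, which are no part of the job. Several things have the shape of the lid; the one meant has the colours described above.

How it is judged:
By the outcome, as a careful person would: the job done as asked, in the order asked, and still so for the second after the job is handed in, with the robot touching nothing.
It also fails if it takes over 56 s, if anything falls off the work surface, if the arm or the gripper's body presses on something with over 40 N, if the wrist force passes 120 N, or if a joint passes its speed limit or range.

## Working session

There is one attempt and no reset: what is moved stays moved. The work goes in short steps, Python scripts to look and compute and a shell command to move; the robot and the scene stay as the last step left them, time stands still between calls to the robot, and variables do not carry over. Pictures are saved under pics/ and viewed, at most 10 in all, crops included, and the job is handed in when it is done.

```bash
mkdir -p pics
python3 - <<'E'
from plant import bot
import cv2
for n in ("top","side"):
    cv2.imwrite(f"pics/{n}0.png",bot.capture(n)); p=bot.camera_params(n); print(n,p)
o=bot.get_obs();print(o)
E
```

```text
top {'fovy': 42.906087362234274, 'cx': 283.9158410646973, 'cy': 221.16321501606822, 'distortion': array([-0.04484705,  0.        ,  0.        ,  0.        ,  0.        ]), 'camera_from_world': array([[-7.60290641e-03, -9.99802756e-01, -1.83478849e-02,
         1.72305666e+00],
       [-9.93158226e-01,  9.68801452e-03, -1.16373881e-01,
         5.08391801e+02],
       [ 1.16528681e-01,  1.73375731e-02, -9.93035989e-01,
         1.20133003e+03],
       [ 0.00000000e+00,  0.00000000e+00,  0.00000000e+00,
         1.00000000e+00]])}
side {'fovy': 51.19856055774933, 'cx': 273.3113655767648, 'cy': 213.1865079582552, 'distortion': array([-0.07388882,  0.        ,  0.        ,  0.        ,  0.        ]), 'camera_from_world': array([[ 7.70111378e-01, -6.37516232e-01,  2.23946054e-02,
        -3.99996029e+02],
       [-4.15832008e-01, -5.28322854e-01, -7.40242328e-01,
         2.67343262e+02],
       [ 4.83748082e-01,  5.60756645e-01, -6.71967096e-01,
         8.71565201e+02],
       [ 0.00000000e+00,  0.00000000e+00,  0.00000000e+00,
         1.00000000e+00]])}
{'time': 0.1, 'joint_positions': array([ 1.05597108e+00,  3.42626903e-01,  1.52493258e+00,  8.73975595e-07,
        1.27540860e+00, -1.46026905e-01]), 'dq': array([-7.08000986e-04, -2.20318720e-04, -9.57964199e-04, -3.25407759e-05,
       -2.05873379e-03,  2.52177061e-04]), 'tau': array([ 2.73289377e-03, -4.32005632e+01, -2.44695371e+01,  7.20687769e-02,
        5.26135066e-02, -5.61845081e-05]), 'tool_pos': array([189.07863771, 489.39627584, 243.12414789]), 'tcp_rot': array([-3.14023199e+00, -2.00963293e-04,  2.77279392e+00]), 'contact_force': array([-0.09277161,  0.13330806,  0.53775727]), 'moment': array([-0.01391498,  0.00024829,  0.01558565]), 'finger_force': 0.0, 'grip_width': 91.71196019469443}
```

View pics/top0.png

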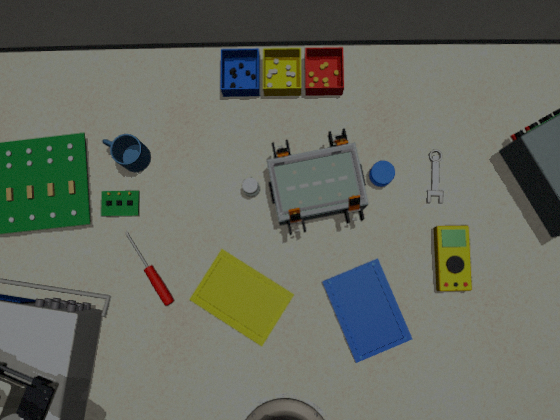

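View pics/side0.png

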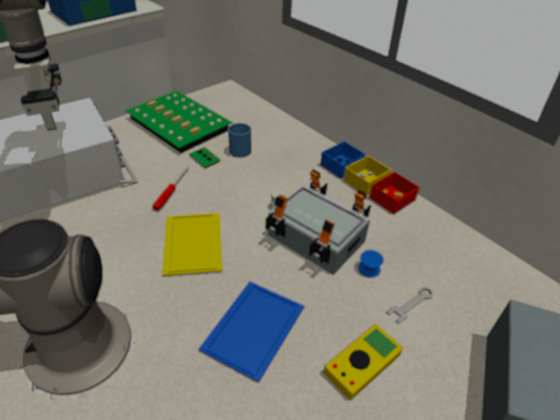

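Top view: the clear lid with the grey rim lies on the grey case at about (318,183). The yellow (242,297) and blue (366,310) plates are lid look-alikes in the wrong colours, so I'll confirm with an enlarged crop.

Run:
```python
import cv2,numpy as np
t=cv2.imread("pics/top0.png")[120:240,255:385]; s=cv2.imread("pics/side0.png")[160:280,250:390]
c=lambda i,f:cv2.resize(i,None,fx=f,fy=f,interpolation=cv2.INTER_CUBIC)
a=c(t,4.6);b=c(s,3); im=np.zeros((600,800,3),np.uint8)
a=cv2.resize(t,(420,388),interpolation=cv2.INTER_CUBIC); b=cv2.resize(s,(380,326),interpolation=cv2.INTER_CUBIC)
im[:388,:420]=a; im[:326,420:]=b; cv2.imwrite("pics/crop.png",im[:400])
for n in("top","side"):
    i=cv2.imread(f"pics/{n}0.png");h=cv2.cvtColor(i,cv2.COLOR_BGR2HSV)
    m=cv2.inRange(h,(5,150,60),(20,255,255));k,_,st,ce=cv2.connectedComponentsWithStats(m)
    print(n,[(st[j].tolist(),ce[j].round(1).tolist()) for j in range(1,k) if st[j,4]>15])
```

```text
top [([319, 61, 10, 9, 23], [323.8, 65.2]), ([308, 71, 11, 16, 43], [312.9, 78.9]), ([322, 77, 8, 10, 31], [325.6, 81.7]), ([336, 139, 12, 6, 50], [341.3, 141.6]), ([278, 152, 11, 5, 37], [282.8, 154.1]), ([349, 195, 11, 4, 24], [353.9, 196.8]), ([349, 205, 11, 6, 39], [353.6, 207.4]), ([289, 208, 11, 7, 52], [294.0, 210.7])]
side [([311, 171, 9, 16, 91], [314.8, 178.1]), ([369, 173, 23, 23, 69], [378.3, 181.8]), ([382, 188, 7, 6, 31], [385.1, 190.6]), ([393, 191, 11, 7, 52], [398.2, 193.8]), ([355, 192, 10, 17, 111], [359.2, 199.7]), ([274, 195, 13, 23, 121], [280.4, 207.4]), ([319, 229, 12, 15, 107], [324.6, 236.4]), ([333, 364, 5, 5, 16], [334.7, 365.7])]
```

View pics/crop.png

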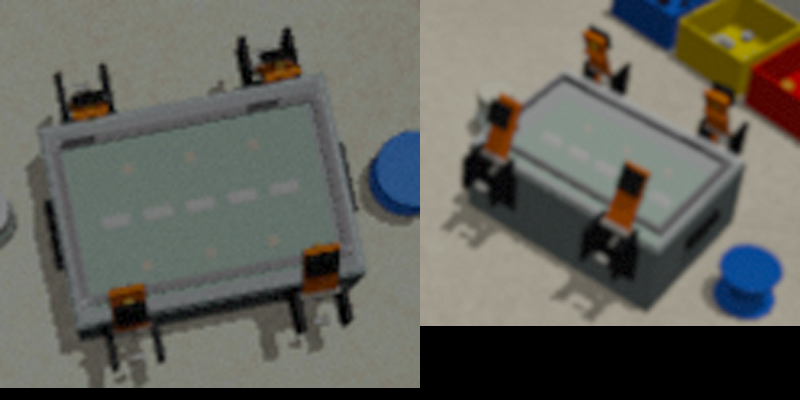

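The crop shows the clear lid with its grey rim on the case, its four orange clips standing up with black buttons. Wall corners in the full picture are about (267,160), (355,143), (367,204) and (279,222). I'll cast these onto z≈75 and check the sizes.

```bash
cat > h.py <<'E'
import cv2,numpy as np
from plant import bot
def ray(n,uv):
    p=bot.camera_params(n);f=210/np.tan(np.radians(p["fovy"])/2)
    K=np.array([[f,0,p["cx"]],[0,f,p["cy"]],[0,0,1]]);M=p["camera_from_world"]
    d=cv2.undistortPoints(np.array(uv,float).reshape(-1,1,2),K,p["distortion"]).reshape(-1,2)
    d=np.c_[d,np.ones(len(d))]@M[:3,:3];return -M[:3,:3].T@M[:3,3],d
def cast(n,uv,z):
    c,d=ray(n,uv);return c+d*((z-c[2])/d[:,2])[:,None]
def tri(a,b):
    c1,d1=ray("top",[a]);c2,d2=ray("side",[b]);d1=d1[0];d2=d2[0]
    t=np.linalg.lstsq(np.c_[d1,-d2],c2-c1,rcond=None)[0];p,q=c1+d1*t[0],c2+d2*t[1];return (p+q)/2,np.linalg.norm(p-q)
E
python3 - <<'E'
from h import *
np.set_printoptions(precision=1,suppress=True)
c=cast("top",[(267.4,160.2),(354.7,143.2),(367,204),(279.1,222)],75) # D? far-left, far-right, near-right, near-left
print(c,c.mean(0));print(np.linalg.norm(np.roll(c,-1,0)-c,axis=1))
i=cv2.imread("pics/top0.png")
# minAreaRect refinement: bright lid/rim/wall region vs bench is hard -> use sat/hue of case
yv=c[0]-c[1]+c[3]-c[2]; yaw=np.arctan2(-yv[0],yv[1]);print("yaw",yaw)
print([ (p.round(1),round(e,1)) for p,e in (tri((341.3,141.6),(359.2,199.7)),tri((282.8,154.1),(314.8,178.1)),tri((353.7,203),(324.6,236.4)),tri((294,210.7),(280.4,207.4)))])
m=c.mean(0)[:2];R=np.array([[np.cos(yaw),-np.sin(yaw)],[np.sin(yaw),np.cos(yaw)]])
for k,l in dict(a=(-80,65),b=(-80,-65),c=(80,-65),d=(80,65)).items():print(k,m+R@l)
E
```

```text
[[ 641.6   32.7   75. ]
 [ 678.5 -164.5   75. ]
 [ 539.7 -188.5   75. ]
 [ 501.3    7.2   75. ]] [590.3 -78.3  75. ]
[200.6 140.9 199.4 142.6]
yaw 0.18941655563152943
[(array([ 671.4, -131.1,  120.7]), np.float64(2.9)), (array([645.5,  -4.1, 120.3]), np.float64(3.7)), (array([ 537.7, -155.5,  100.2]), np.float64(1.9)), (array([520.4, -24.8, 105.3]), np.float64(4.2))]
a [499.5 -29.5]
b [ 523.9 -157.2]
c [ 681.1 -127. ]
d [656.6   0.6]
```

Sizes come out at 141×200, yaw 0.19, centre about (590,-78), and the clip points agree. Next I move the closed fingers to just outside clip a.

```bash
R='[0.468,-0.875,0],[0,0,0.233],-1'; python3 -m pendant '[[[0.468,-0.875,0],[0,0,0.233],-1],[[0.468,-0.875,0],[0,0,0.233],-1],[[0.468,-0.875,0],[0,0,0.233],-1],[[0.468,-0.875,0],[0,0,0.233],-1],[[0.468,-0.875,0],[0,0,0.233],-1],[[0.468,-0.875,0],[0,0,0.233],-1],[[0.468,-0.875,0],[0,0,0.233],-1],[[0.468,-0.875,0],[0,0,0.233],-1],[[0.468,-0.875,0],[0,0,0.233],-1],[[0.468,-0.875,0],[0,0,0.233],-1]]'; python3 -m pendant '[[[0.468,-0.875,-0.3],[0,0,0.233],-1],[[0.468,-0.875,-0.3],[0,0,0.233],-1],[[0.468,-0.875,-0.3],[0,0,0.233],-1],[[0.468,-0.875,-0.3],[0,0,0.233],-1],[[0.468,-0.875,-0.3],[0,0,0.233],-1],[[0.468,-0.875,-0.3],[0,0,0.233],-1],[[0.468,-0.875,-0.3],[0,0,0.233],-1],[[0.468,-0.875,-0.3],[0,0,0.233],-1],[[0.468,-0.875,-0.3],[0,0,0.233],-1],[[0.468,-0.875,-0.3],[0,0,0.233],-1]]'
python3 - <<'E'
from plant import bot
import cv2
for n in("top","side"): cv2.imwrite(f"pics/{n}1.png",bot.capture(n))
import numpy as np
s=cv2.imread("pics/side1.png")[110:290,220:400];t=cv2.imread("pics/top1.png")[100:280,230:410]
cv2.imwrite("pics/c1.png",cv2.resize(np.hstack([t,s]),(800,400),interpolation=cv2.INTER_CUBIC))
E
```

```text
time: 0.93
tool_pos: [329.9, 225.8, 243.6]
tcp_rot: [-3.142, -0.0, 3.054]
contact_force: [1.2, 1.6, 0.8]
grip_width: 29.5
finger_force: 0.0
time: 1.77
tool_pos: [470.3, -36.7, 153.0]
tcp_rot: [3.141, -0.001, -2.95]
contact_force: [0.8, 0.7, 0.2]
grip_width: 0.4
finger_force: 0.0
```

View pics/c1.png

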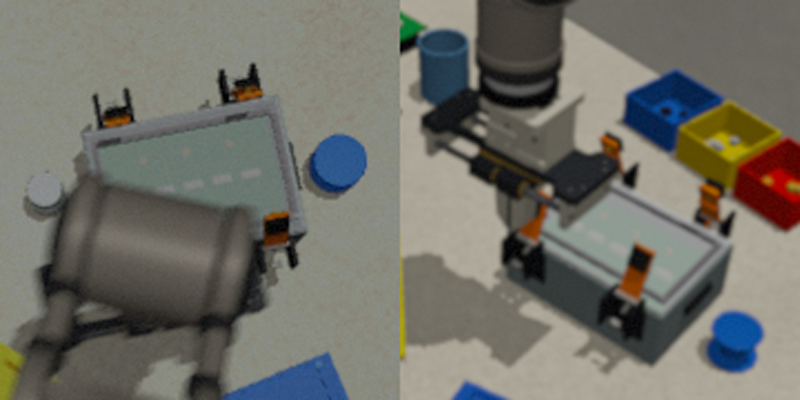

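The left panel shows the arm over clip a's corner. The right panel shows the closed fingers standing just outboard of clip a at crop (515,215), square to it and touching nothing. I approach inward to feel for contact.

```bash
python3 -m pendant '[[[0.074,0.018,0],[0,0,0],-1],[[0.074,0.018,0],[0,0,0],-1],[[0.074,0.018,0],[0,0,0],-1],[[0.074,0.018,0],[0,0,0],-1],[[0.074,0.018,0],[0,0,0],-1],[[0.074,0.018,0],[0,0,0],-1],[[0.074,0.018,0],[0,0,0],-1],[[0.074,0.018,0],[0,0,0],-1],[[0,0,0],[0,0,0],-1],[[0,0,0],[0,0,0],-1]]'; python3 -m pendant '[[[0.033,0.006,0],[0,0,0],-1],[[0.033,0.006,0],[0,0,0],-1],[[0.033,0.006,0],[0,0,0],-1],[[0.033,0.006,0],[0,0,0],-1],[[0,0,0],[0,0,0],-1],[[0,0,0],[0,0,0],-1],[[0,0,0],[0,0,0],-1],[[0,0,0],[0,0,0],-1],[[0,0,0],[0,0,0],-1],[[0,0,0],[0,0,0],-1]]'
```

```text
time: 2.7
tool_pos: [487.8, -30.9, 153.7]
tcp_rot: [3.141, -0.0, -2.951]
contact_force: [-0.3, -0.1, -0.4]
grip_width: 0.3
finger_force: 0.0
time: 3.53
tool_pos: [491.7, -30.2, 153.7]
tcp_rot: [3.141, -0.0, -2.951]
contact_force: [0.3, 0.3, -0.1]
grip_width: 0.4
finger_force: 0.0
```

```bash
python3 -m pendant '[[[0.033,0.006,0],[0,0,0],-1],[[0.033,0.006,0],[0,0,0],-1],[[0.033,0.006,0],[0,0,0],-1],[[0.033,0.006,0],[0,0,0],-1],[[0,0,0],[0,0,0],-1],[[0,0,0],[0,0,0],-1],[[0,0,0],[0,0,0],-1],[[0,0,0],[0,0,0],-1],[[0,0,0],[0,0,0],-1],[[0,0,0],[0,0,0],-1]]'
```

```text
time: 4.37
tool_pos: [495.7, -29.5, 153.8]
tcp_rot: [3.142, 0.0, -2.951]
contact_force: [-0.8, 0.1, -0.4]
grip_width: 0.5
finger_force: 0.4
```

```bash
python3 -m pendant '[[[0.033,0.006,0],[0,0,0],-1],[[0.033,0.006,0],[0,0,0],-1],[[0.033,0.006,0],[0,0,0],-1],[[0,0,0],[0,0,0],-1],[[0,0,0],[0,0,0],-1],[[0,0,0],[0,0,0],-1],[[0,0,0],[0,0,0],-1],[[0,0,0],[0,0,0],-1],[[0,0,0],[0,0,0],-1],[[0,0,0],[0,0,0],-1]]'
```

```text
time: 5.2
tool_pos: [498.7, -29.0, 153.7]
tcp_rot: [3.141, -0.0, -2.951]
contact_force: [-1.2, -0.2, 0.1]
grip_width: 0.3
finger_force: 0.8
```

Contact begins at an edge about 5 mm inboard of the hinge, which gives a button height of about 10. I now follow the arc.

```bash
python3 -m pendant '[[[0.064,0.012,-0.019],[0,0,0],-1],[[0.064,0.012,-0.019],[0,0,0],-1],[[0.064,0.012,-0.019],[0,0,0],-1],[[0.074,0.014,-0.032],[0,0,0],-1],[[0.074,0.014,-0.032],[0,0,0],-1],[[0.074,0.014,-0.032],[0,0,0],-1],[[0.074,0.014,-0.032],[0,0,0],-1],[[0.088,0.017,-0.062],[0,0,0],-1],[[0.088,0.017,-0.062],[0,0,0],-1],[[0.088,0.017,-0.062],[0,0,0],-1]]'
```

```text
time: 6.03
tool_pos: [521.7, -24.7, 143.1]
tcp_rot: [-3.141, 0.001, -2.951]
contact_force: [-6.2, -0.8, 7.1]
grip_width: 0.5
finger_force: 4.5
```

```bash
python3 -m pendant '[[[0.056,0.011,-0.058],[0,0,0],-1],[[0.056,0.011,-0.058],[0,0,0],-1],[[0.056,0.011,-0.058],[0,0,0],-1],[[0.056,0.011,-0.058],[0,0,0],-1],[[0.044,0.008,-0.069],[0,0,0],-1],[[0.044,0.008,-0.069],[0,0,0],-1],[[0.044,0.008,-0.069],[0,0,0],-1],[[0.044,0.008,-0.069],[0,0,0],-1],[[0.0,0,0],[0,0,0],-1],[[0,0,0],[0,0,0],-1]]'
```

```text
time: 6.87
tool_pos: [534.3, -22.3, 127.5]
tcp_rot: [-3.141, 0.002, -2.951]
contact_force: [1.3, 0.9, 2.9]
grip_width: 0.7
finger_force: 1.2
```

```bash
python3 -m pendant '[[[0.009,0.002,-0.017],[0,0,0],-1],[[0.009,0.002,-0.017],[0,0,0],-1],[[0.009,0.002,-0.017],[0,0,0],-1],[[0.009,0.002,-0.017],[0,0,0],-1],[[0.009,0.002,-0.017],[0,0,0],-1],[[0.009,0.002,-0.017],[0,0,0],-1],[[0,0,0],[0,0,0],-1],[[0,0,0],[0,0,0],-1],[[0,0,0],[0,0,0],-1],[[0,0,0],[0,0,0],-1]]'
```

```text
time: 7.7
tool_pos: [534.4, -22.1, 124.0]
tcp_rot: [3.141, -0.001, -2.951]
contact_force: [0.4, 0.0, 0.6]
grip_width: 0.6
finger_force: 0.0
```

```bash
python3 -m pendant '[[[0,0,-0.017],[0,0,0],-1],[[0,0,-0.017],[0,0,0],-1],[[0,0,0],[0,0,0],-1],[[0,0,0],[0,0,0],-1],[[0,0,0],[0,0,0],-1],[[0,0,0],[0,0,0],-1],[[0,0,0],[0,0,0],-1],[[0,0,0],[0,0,0],-1],[[0,0,0],[0,0,0],-1],[[0,0,0],[0,0,0],-1]]'
```

```text
time: 8.53
tool_pos: [534.9, -22.1, 123.3]
tcp_rot: [3.142, 0.0, -2.951]
contact_force: [0.7, -1.0, 0.8]
grip_width: 0.5
finger_force: 0.0
```

```bash
python3 -m pendant '[[[0,0,-0.017],[0,0,0],-1],[[0,0,-0.017],[0,0,0],-1],[[0,0,0],[0,0,0],-1],[[0,0,0],[0,0,0],-1],[[0,0,0],[0,0,0],-1],[[0,0,0],[0,0,0],-1],[[0,0,0],[0,0,0],-1],[[0,0,0],[0,0,0],-1],[[0,0,0],[0,0,0],-1],[[0,0,0],[0,0,0],-1]]'; python3 -c "
from plant import bot
import cv2
i=bot.capture('side');cv2.imwrite('pics/s2.png',cv2.resize(i[150:280,240:400],(800,600),interpolation=cv2.INTER_CUBIC))"
```

```text
time: 9.37
tool_pos: [534.9, -22.0, 122.3]
tcp_rot: [3.142, 0.0, -2.951]
contact_force: [0.1, 0.4, 0.4]
grip_width: 0.5
finger_force: 0.0
```

View pics/s2.png

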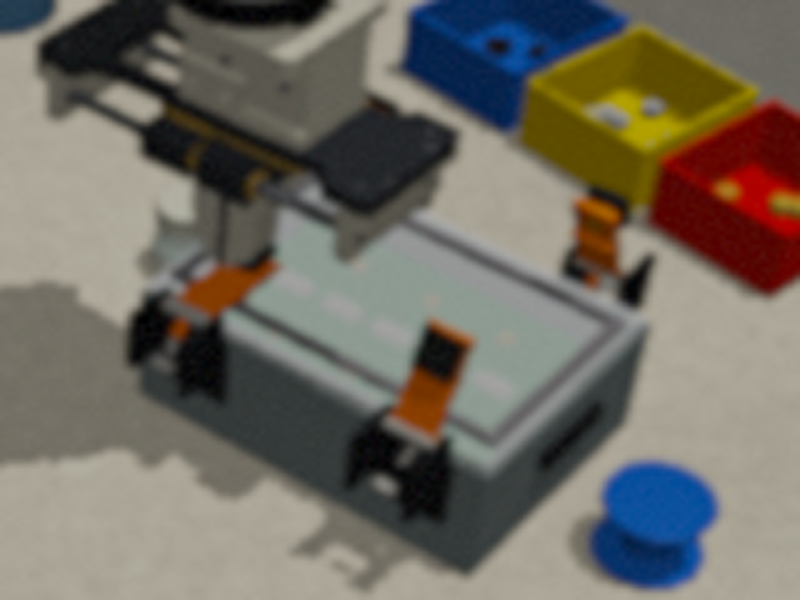

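Side crop: clip a lies nearly level over the rim at (225,285) under the fingers, the others still stand, and the lid is seated. I feel downward for the stop to prove it is home.

```bash
python3 -m pendant '[[[0,0,-0.017],[0,0,0],-1],[[0,0,-0.017],[0,0,0],-1],[[0,0,0],[0,0,0],-1],[[0,0,0],[0,0,0],-1],[[0,0,0],[0,0,0],-1],[[0,0,0],[0,0,0],-1],[[0,0,0],[0,0,0],-1],[[0,0,0],[0,0,0],-1],[[0,0,0],[0,0,0],-1],[[0,0,0],[0,0,0],-1]]'
```

```text
time: 10.25
tool_pos: [534.9, -22.0, 121.2]
tcp_rot: [3.141, -0.0, -2.951]
contact_force: [0.9, 0.1, -0.2]
grip_width: 0.3
finger_force: 0.0
```

```bash
python3 -m pendant '[[[0,0,-0.017],[0,0,0],-1],[[0,0,-0.017],[0,0,0],-1],[[0,0,0],[0,0,0],-1],[[0,0,0],[0,0,0],-1],[[0,0,0],[0,0,0],-1],[[0,0,0],[0,0,0],-1],[[0,0,0],[0,0,0],-1],[[0,0,0],[0,0,0],-1],[[0,0,0],[0,0,0],-1],[[0,0,0],[0,0,0],-1]]'
```

```text
time: 11.08
tool_pos: [535.0, -22.1, 120.5]
tcp_rot: [-3.142, 0.0, -2.951]
contact_force: [-0.4, 0.0, 4.8]
grip_width: 0.5
finger_force: 2.7
```

Firm stop at 120.5, so clip a is home. Next I lift and cross to the outside of clip c.

```bash
python3 -m pendant '[[[0,0,1],[0,0,0],-1],[[0,0,1],[0,0,0],-1],[[0,0,1],[0,0,0],-1],[[0.8,-0.479,0],[0,0,0],-1],[[0.8,-0.479,0],[0,0,0],-1],[[0.8,-0.479,0],[0,0,0],-1],[[0.8,-0.479,0],[0,0,0],-1],[[0.8,-0.479,0],[0,0,0],-1],[[0.8,-0.479,0],[0,0,0],-1],[[0.8,-0.479,0],[0,0,0],-1]]'; python3 -m pendant '[[[0,0,0],[0,0,0],-1],[[0,0,-0.64],[0,0,0],-1],[[0,0,-0.64],[0,0,0],-1],[[0,0,-0.64],[0,0,0],-1],[[0,0,0],[0,0,0],-1],[[-0.1,-0.019,0],[0,0,0],-1],[[-0.1,-0.019,0],[0,0,0],-1],[[0,0,0],[0,0,0],-1],[[0,0,0],[0,0,0],-1],[[0,0,0],[0,0,0],-1]]';python3 -c "
from plant import bot
import cv2,numpy as np
i=bot.capture('side');t=bot.capture('top');a=cv2.resize(i[130:280,250:400],(400,400),interpolation=cv2.INTER_CUBIC)
b=cv2.resize(t[110:260,240:390],(400,400),interpolation=cv2.INTER_CUBIC);cv2.imwrite('pics/s3.png',np.hstack([a,b]))"
```

```text
time: 11.92
tool_pos: [703.7, -123.4, 209.3]
tcp_rot: [3.141, -0.001, -2.951]
contact_force: [0.2, -1.0, 0.8]
grip_width: 0.2
finger_force: 0.0
time: 12.75
tool_pos: [697.2, -123.9, 154.0]
tcp_rot: [-3.141, 0.002, -2.951]
contact_force: [0.5, -0.8, 0.1]
grip_width: 0.3
finger_force: 0.0
```

View pics/s3.png

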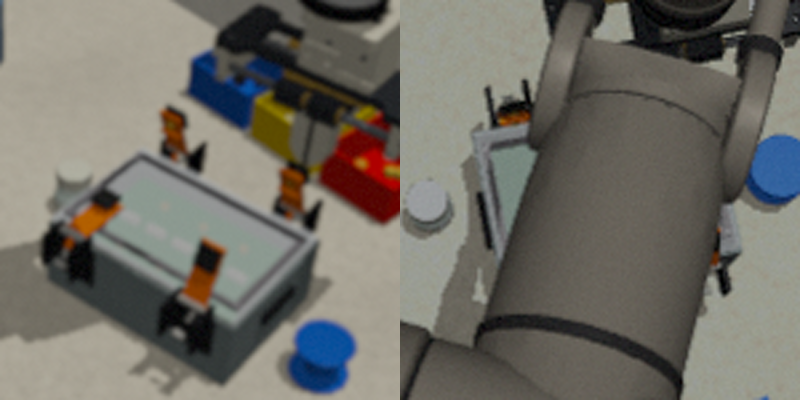

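Clip a stays flat at crop (90,215), and the fingers are outboard of clip c. I feel inward.

```bash
python3 -m pendant '[[[-0.033,-0.006,0],[0,0,0],-1],[[-0.033,-0.006,0],[0,0,0],-1],[[-0.033,-0.006,0],[0,0,0],-1],[[-0.033,-0.006,0],[0,0,0],-1],[[-0.033,-0.006,0],[0,0,0],-1],[[-0.033,-0.006,0],[0,0,0],-1],[[-0.033,-0.006,0],[0,0,0],-1],[[0,0,0],[0,0,0],-1],[[0,0,0],[0,0,0],-1],[[0,0,0],[0,0,0],-1]]';  python3 -m pendant '[[[-0.033,-0.006,0],[0,0,0],-1],[[-0.033,-0.006,0],[0,0,0],-1],[[-0.033,-0.006,0],[0,0,0],-1],[[-0.033,-0.006,0],[0,0,0],-1],[[0,0,0],[0,0,0],-1],[[0,0,0],[0,0,0],-1],[[0,0,0],[0,0,0],-1],[[0,0,0],[0,0,0],-1],[[0,0,0],[0,0,0],-1],[[0,0,0],[0,0,0],-1]]'
```

```text
time: 13.68
tool_pos: [689.9, -125.0, 152.7]
tcp_rot: [3.142, 0.0, -2.951]
contact_force: [-0.1, -0.0, -0.6]
grip_width: 0.2
finger_force: 0.1
time: 14.52
tool_pos: [686.0, -125.8, 152.6]
tcp_rot: [3.142, 0.0, -2.951]
contact_force: [1.2, 0.3, 0.2]
grip_width: 0.5
finger_force: 0.8
```

```bash
python3 -m pendant '[[[-0.033,-0.006,0],[0,0,0],-1],[[-0.033,-0.006,0],[0,0,0],-1],[[-0.033,-0.006,0],[0,0,0],-1],[[-0.033,-0.006,0],[0,0,0],-1],[[0,0,0],[0,0,0],-1],[[0,0,0],[0,0,0],-1],[[0,0,0],[0,0,0],-1],[[0,0,0],[0,0,0],-1],[[0,0,0],[0,0,0],-1],[[0,0,0],[0,0,0],-1]]'
```

```text
time: 15.35
tool_pos: [682.1, -126.5, 152.7]
tcp_rot: [3.142, 0.0, -2.951]
contact_force: [2.5, 1.7, 0.6]
grip_width: 0.2
finger_force: 1.4
```

Contact began near x=690, giving a button height of about 14. I follow the arc for c.

```bash
python3 -m pendant '[[[-0.039,-0.008,0.04],[0,0,0],-1],[[-0.074,-0.014,-0.025],[0,0,0],-1],[[-0.074,-0.014,-0.025],[0,0,0],-1],[[-0.074,-0.014,-0.025],[0,0,0],-1],[[-0.074,-0.014,-0.025],[0,0,0],-1],[[-0.074,-0.014,-0.025],[0,0,0],-1],[[-0.07,-0.013,-0.043],[0,0,0],-1],[[-0.07,-0.013,-0.043],[0,0,0],-1],[[-0.07,-0.013,-0.043],[0,0,0],-1],[[-0.07,-0.013,-0.043],[0,0,0],-1]]'
```

```text
time: 16.18
tool_pos: [662.8, -130.2, 146.1]
tcp_rot: [-3.14, 0.005, -2.951]
contact_force: [9.2, 1.4, 2.8]
grip_width: 0.3
finger_force: 3.6
```

```bash
python3 -m pendant '[[[-0.01,-0.002,-0.05],[0,0,0],-1],[[-0.04,-0.008,-0.053],[0,0,0],-1],[[-0.04,-0.008,-0.053],[0,0,0],-1],[[-0.045,-0.009,-0.053],[0,0,0],-1],[[-0.045,-0.009,-0.053],[0,0,0],-1],[[0,0,0],[0,0,0],-1],[[0,0,0],[0,0,0],-1],[[0,0,0],[0,0,0],-1],[[0,0,0],[0,0,0],-1],[[0,0,0],[0,0,0],-1]]'
```

```text
time: 17.02
tool_pos: [656.1, -131.6, 139.0]
tcp_rot: [-3.141, 0.002, -2.951]
contact_force: [1.4, 2.2, 8.1]
grip_width: 0.7
finger_force: 4.2
```

```bash
python3 -m pendant '[[[-0.04,-0.008,-0.047],[0,0,0],-1],[[-0.04,-0.008,-0.047],[0,0,0],-1],[[-0.036,-0.007,-0.047],[0,0,0],-1],[[-0.034,-0.007,-0.047],[0,0,0],-1],[[-0.03,-0.006,-0.047],[0,0,0],-1],[[-0.03,-0.006,-0.047],[0,0,0],-1],[[0,0,0],[0,0,0],-1],[[0,0,0],[0,0,0],-1],[[0,0,0],[0,0,0],-1],[[0,0,0],[0,0,0],-1]]'
```

```text
time: 17.85
tool_pos: [649.0, -132.9, 128.9]
tcp_rot: [3.141, -0.001, -2.951]
contact_force: [-1.0, 0.4, 5.2]
grip_width: 0.5
finger_force: 2.5
```

```bash
python3 -m pendant '[[[-0.007,-0.001,-0.02],[0,0,0],-1],[[-0.007,-0.001,-0.02],[0,0,0],-1],[[-0.007,-0.001,-0.02],[0,0,0],-1],[[-0.007,-0.001,-0.02],[0,0,0],-1],[[-0.007,-0.001,-0.02],[0,0,0],-1],[[-0.007,-0.001,-0.02],[0,0,0],-1],[[0,0,0],[0,0,0],-1],[[0,0,0],[0,0,0],-1],[[0,0,0],[0,0,0],-1],[[0,0,0],[0,0,0],-1]]'
```

```text
time: 18.68
tool_pos: [648.5, -132.9, 124.8]
tcp_rot: [3.141, 0.0, -2.951]
contact_force: [-0.5, 0.4, 1.6]
grip_width: 0.2
finger_force: 0.4
```

```bash
python3 -m pendant '[[[-0.003,0,-0.017],[0,0,0],-1],[[-0.003,0,-0.017],[0,0,0],-1],[[-0.003,0,-0.017],[0,0,0],-1],[[0,0,0],[0,0,0],-1],[[0,0,0],[0,0,0],-1],[[0,0,0],[0,0,0],-1],[[0,0,0],[0,0,0],-1],[[0,0,0],[0,0,0],-1],[[0,0,0],[0,0,0],-1],[[0,0,0],[0,0,0],-1]]'
```

```text
time: 19.52
tool_pos: [648.1, -132.9, 123.4]
tcp_rot: [3.141, -0.0, -2.951]
contact_force: [0.1, -0.8, 0.4]
grip_width: 0.4
finger_force: 0.1
```

```bash
python3 -m pendant '[[[0,0,-0.017],[0,0,0],-1],[[0,0,-0.017],[0,0,0],-1],[[0,0,0],[0,0,0],-1],[[0,0,0],[0,0,0],-1],[[0,0,0],[0,0,0],-1],[[0,0,0],[0,0,0],-1],[[0,0,0],[0,0,0],-1],[[0,0,0],[0,0,0],-1],[[0,0,0],[0,0,0],-1],[[0,0,0],[0,0,0],-1]]'
```

```text
time: 20.35
tool_pos: [648.1, -132.9, 122.5]
tcp_rot: [3.141, 0.0, -2.951]
contact_force: [0.0, -0.0, -0.4]
grip_width: 0.3
finger_force: 0.0
```

```bash
python3 -m pendant '[[[0,0,-0.017],[0,0,0],-1],[[0,0,-0.017],[0,0,0],-1],[[0,0,0],[0,0,0],-1],[[0,0,0],[0,0,0],-1],[[0,0,0],[0,0,0],-1],[[0,0,0],[0,0,0],-1],[[0,0,0],[0,0,0],-1],[[0,0,0],[0,0,0],-1],[[0,0,0],[0,0,0],-1],[[0,0,0],[0,0,0],-1]]'
```

```text
time: 21.18
tool_pos: [648.1, -132.9, 121.4]
tcp_rot: [3.142, 0.0, -2.951]
contact_force: [-0.7, 0.5, 0.2]
grip_width: 0.7
finger_force: 0.0
```

```bash
python3 -m pendant '[[[0,0,-0.017],[0,0,0],-1],[[0,0,-0.013],[0,0,0],-1],[[0,0,0],[0,0,0],-1],[[0,0,0],[0,0,0],-1],[[0,0,0],[0,0,0],-1],[[0,0,0],[0,0,0],-1],[[0,0,0],[0,0,0],-1],[[0,0,0],[0,0,0],-1],[[0,0,0],[0,0,0],-1],[[0,0,0],[0,0,0],-1]]'
```

```text
time: 22.02
tool_pos: [648.1, -132.9, 120.5]
tcp_rot: [3.142, 0.0, -2.951]
contact_force: [0.5, -0.5, 0.1]
grip_width: 0.3
finger_force: 0.0
```

```bash
python3 -m pendant '[[[0,0,-0.017],[0,0,0],-1],[[0,0,-0.013],[0,0,0],-1],[[0,0,0],[0,0,0],-1],[[0,0,0],[0,0,0],-1],[[0,0,0],[0,0,0],-1],[[0,0,0],[0,0,0],-1],[[0,0,0],[0,0,0],-1],[[0,0,0],[0,0,0],-1],[[0,0,0],[0,0,0],-1],[[0,0,0],[0,0,0],-1]]'
```

```text
time: 22.85
tool_pos: [648.2, -132.9, 119.8]
tcp_rot: [-3.142, 0.0, -2.951]
contact_force: [-1.1, -0.4, 2.4]
grip_width: 0.2
finger_force: 1.2
```

Firm stop, so clip c is home. Next is clip d, on the same side.

```bash
python3 -m pendant '[[[0,0,1],[0,0,0],-1],[[0,0,1],[0,0,0],-1],[[0,0,1],[0,0,0],-1],[[0.157,0.911,0],[0,0,0],-1],[[0.157,0.911,0],[0,0,0],-1],[[0.157,0.911,0],[0,0,0],-1],[[0.157,0.911,0],[0,0,0],-1],[[0.157,0.911,0],[0,0,0],-1],[[0,0,0],[0,0,0],-1],[[0,0,-0.6],[0,0,0],-1]]'; python3 -m pendant '[[[0,0,-0.65],[0,0,0],-1],[[0,0,-0.65],[0,0,0],-1],[[0,0,0],[0,0,0],-1],[[-0.033,-0.006,0],[0,0,0],-1],[[-0.033,-0.006,0],[0,0,0],-1],[[-0.033,-0.006,0],[0,0,0],-1],[[-0.033,-0.006,0],[0,0,0],-1],[[-0.033,-0.006,0],[0,0,0],-1],[[0,0,0],[0,0,0],-1],[[0,0,0],[0,0,0],-1]]'
```

```text
time: 23.68
tool_pos: [673.5, 5.5, 194.8]
tcp_rot: [-3.14, 0.006, -2.948]
contact_force: [0.6, -0.7, 0.3]
grip_width: 0.2
finger_force: 0.0
time: 24.52
tool_pos: [666.8, 2.8, 153.1]
tcp_rot: [-3.141, 0.001, -2.951]
contact_force: [-0.6, -0.5, -0.0]
grip_width: 0.4
finger_force: 0.0
```

```bash
python3 -m pendant '[[[-0.033,-0.006,0],[0,0,0],-1],[[-0.033,-0.006,0],[0,0,0],-1],[[-0.033,-0.006,0],[0,0,0],-1],[[-0.033,-0.006,0],[0,0,0],-1],[[0,0,0],[0,0,0],-1],[[0,0,0],[0,0,0],-1],[[0,0,0],[0,0,0],-1],[[0,0,0],[0,0,0],-1],[[0,0,0],[0,0,0],-1],[[0,0,0],[0,0,0],-1]]'
```

```text
time: 25.35
tool_pos: [662.8, 2.1, 152.6]
tcp_rot: [3.141, -0.0, -2.951]
contact_force: [0.8, -0.4, 0.9]
grip_width: 0.2
finger_force: 0.0
```

```bash
python3 -m pendant '[[[-0.033,-0.006,0],[0,0,0],-1],[[-0.033,-0.006,0],[0,0,0],-1],[[-0.033,-0.006,0],[0,0,0],-1],[[-0.033,-0.006,0],[0,0,0],-1],[[-0.033,-0.006,0],[0,0,0],-1],[[0,0,0],[0,0,0],-1],[[0,0,0],[0,0,0],-1],[[0,0,0],[0,0,0],-1],[[0,0,0],[0,0,0],-1],[[0,0,0],[0,0,0],-1]]'
```

```text
time: 26.18
tool_pos: [657.9, 1.2, 152.6]
tcp_rot: [3.142, 0.0, -2.951]
contact_force: [2.1, 0.5, 0.0]
grip_width: 0.4
finger_force: 0.8
```

Contact near x=662.5, so d's button height is about 9. I follow its arc.

```bash
python3 -m pendant '[[[-0.075,-0.014,-0.02],[0,0,0],-1],[[-0.075,-0.014,-0.02],[0,0,0],-1],[[-0.075,-0.014,-0.02],[0,0,0],-1],[[-0.072,-0.014,-0.042],[0,0,0],-1],[[-0.072,-0.014,-0.042],[0,0,0],-1],[[-0.072,-0.014,-0.042],[0,0,0],-1],[[-0.064,-0.012,-0.048],[0,0,0],-1],[[-0.064,-0.012,-0.048],[0,0,0],-1],[[-0.064,-0.012,-0.048],[0,0,0],-1],[[-0.064,-0.012,-0.048],[0,0,0],-1]]'
```

```text
time: 27.02
tool_pos: [638.1, -2.6, 142.9]
tcp_rot: [-3.141, 0.004, -2.951]
contact_force: [5.4, 2.4, 6.5]
grip_width: 0.3
finger_force: 4.1
```

```bash
python3 -m pendant '[[[-0.054,-0.01,-0.059],[0,0,0],-1],[[-0.054,-0.01,-0.059],[0,0,0],-1],[[-0.054,-0.01,-0.059],[0,0,0],-1],[[-0.054,-0.01,-0.059],[0,0,0],-1],[[-0.033,-0.006,-0.055],[0,0,0],-1],[[-0.033,-0.006,-0.055],[0,0,0],-1],[[-0.033,-0.006,-0.055],[0,0,0],-1],[[-0.033,-0.006,-0.055],[0,0,0],-1],[[-0.033,-0.006,-0.055],[0,0,0],-1],[[0,0,0],[0,0,0],-1]]'
```

```text
time: 27.85
tool_pos: [625.0, -5.0, 126.4]
tcp_rot: [-3.141, -0.0, -2.951]
contact_force: [0.9, -0.5, 4.2]
grip_width: 0.1
finger_force: 1.9
```

```bash
python3 -m pendant '[[[-0.007,-0.001,-0.02],[0,0,0],-1],[[-0.007,-0.001,-0.02],[0,0,0],-1],[[-0.007,-0.001,-0.02],[0,0,0],-1],[[-0.007,-0.001,-0.02],[0,0,0],-1],[[-0.007,-0.001,-0.02],[0,0,0],-1],[[-0.007,-0.001,-0.02],[0,0,0],-1],[[0,0,0],[0,0,0],-1],[[0,0,0],[0,0,0],-1],[[0,0,0],[0,0,0],-1],[[0,0,0],[0,0,0],-1]]'
```

```text
time: 28.68
tool_pos: [624.2, -4.9, 122.1]
tcp_rot: [3.141, -0.0, -2.951]
contact_force: [-0.5, -1.1, 0.5]
grip_width: 0.6
finger_force: 0.5
```

```bash
python3 -m pendant '[[[-0.003,0,-0.017],[0,0,0],-1],[[-0.003,0,-0.017],[0,0,0],-1],[[-0.003,0,-0.017],[0,0,0],-1],[[0,0,-0.017],[0,0,0],-1],[[0,0,-0.017],[0,0,0],-1],[[0,0,0],[0,0,0],-1],[[0,0,0],[0,0,0],-1],[[0,0,0],[0,0,0],-1],[[0,0,0],[0,0,0],-1],[[0,0,0],[0,0,0],-1]]'
```

```text
time: 29.52
tool_pos: [624.0, -5.0, 119.8]
tcp_rot: [3.141, 0.0, -2.951]
contact_force: [-0.3, 0.7, 0.5]
grip_width: 0.3
finger_force: 0.0
```

```bash
python3 -m pendant '[[[0,0,-0.017],[0,0,0],-1],[[0,0,-0.013],[0,0,0],-1],[[0,0,0],[0,0,0],-1],[[0,0,0],[0,0,0],-1],[[0,0,0],[0,0,0],-1],[[0,0,0],[0,0,0],-1],[[0,0,0],[0,0,0],-1],[[0,0,0],[0,0,0],-1],[[0,0,0],[0,0,0],-1],[[0,0,0],[0,0,0],-1]]'
```

```text
time: 30.35
tool_pos: [624.0, -5.0, 118.9]
tcp_rot: [3.142, 0.0, -2.951]
contact_force: [-0.9, -0.5, -0.8]
grip_width: 0.8
finger_force: 0.0
```

```bash
python3 -m pendant '[[[0,0,-0.017],[0,0,0],-1],[[0,0,-0.013],[0,0,0],-1],[[0,0,0],[0,0,0],-1],[[0,0,0],[0,0,0],-1],[[0,0,0],[0,0,0],-1],[[0,0,0],[0,0,0],-1],[[0,0,0],[0,0,0],-1],[[0,0,0],[0,0,0],-1],[[0,0,0],[0,0,0],-1],[[0,0,0],[0,0,0],-1]]'
```

```text
time: 31.18
tool_pos: [624.0, -5.0, 118.0]
tcp_rot: [3.142, -0.0, -2.951]
contact_force: [0.1, 0.8, -0.3]
grip_width: 0.5
finger_force: 0.0
```

```bash
python3 -m pendant '[[[0,0,-0.017],[0,0,0],-1],[[0,0,-0.013],[0,0,0],-1],[[0,0,0],[0,0,0],-1],[[0,0,0],[0,0,0],-1],[[0,0,0],[0,0,0],-1],[[0,0,0],[0,0,0],-1],[[0,0,0],[0,0,0],-1],[[0,0,0],[0,0,0],-1],[[0,0,0],[0,0,0],-1],[[0,0,0],[0,0,0],-1]]'
```

```text
time: 32.02
tool_pos: [623.9, -5.0, 117.1]
tcp_rot: [3.142, 0.0, -2.951]
contact_force: [0.2, 0.2, -0.8]
grip_width: 0.6
finger_force: 0.0
```

```bash
python3 -m pendant '[[[0,0,-0.017],[0,0,0],-1],[[0,0,-0.013],[0,0,0],-1],[[0,0,0],[0,0,0],-1],[[0,0,0],[0,0,0],-1],[[0,0,0],[0,0,0],-1],[[0,0,0],[0,0,0],-1],[[0,0,0],[0,0,0],-1],[[0,0,0],[0,0,0],-1],[[0,0,0],[0,0,0],-1],[[0,0,0],[0,0,0],-1]]'
```

```text
time: 32.85
tool_pos: [624.0, -5.0, 116.6]
tcp_rot: [-3.142, 0.0, -2.951]
contact_force: [-1.3, 0.4, 5.3]
grip_width: 0.6
finger_force: 2.7
```

Firm stop, so clip d is home. Last is clip b.

```bash
python3 -m pendant '[[[0,0,1],[0,0,0],-1],[[0,0,1],[0,0,0],-1],[[0,0,1],[0,0,0],-1],[[-0.624,-0.853,0],[0,0,0],-1],[[-0.624,-0.853,0],[0,0,0],-1],[[-0.624,-0.853,0],[0,0,0],-1],[[-0.624,-0.853,0],[0,0,0],-1],[[-0.624,-0.853,0],[0,0,0],-1],[[-0.624,-0.853,0],[0,0,0],-1],[[0,0,0],[0,0,0],-1]]'
```

```text
time: 33.68
tool_pos: [508.9, -162.2, 205.8]
tcp_rot: [-3.141, -0.002, -2.955]
contact_force: [-0.7, -0.1, -0.4]
grip_width: 0.3
finger_force: 0.0
```

```bash
python3 -m pendant '[[[0,0,-0.6],[0,0,0],-1],[[0,0,-0.6],[0,0,0],-1],[[0,0,-0.55],[0,0,0],-1],[[0,0,0],[0,0,0],-1],[[0.033,0.006,0],[0,0,0],-1],[[0.033,0.006,0],[0,0,0],-1],[[0.033,0.006,0],[0,0,0],-1],[[0.033,0.006,0],[0,0,0],-1],[[0,0,0],[0,0,0],-1],[[0,0,0],[0,0,0],-1]]'
```

```text
time: 34.52
tool_pos: [515.9, -157.8, 154.2]
tcp_rot: [-3.141, 0.001, -2.951]
contact_force: [-0.0, -0.2, 0.3]
grip_width: 0.4
finger_force: 0.0
```

```bash
python3 -m pendant '[[[0.033,0.006,0],[0,0,0],-1],[[0.033,0.006,0],[0,0,0],-1],[[0.033,0.006,0],[0,0,0],-1],[[0.033,0.006,0],[0,0,0],-1],[[0.033,0.006,0],[0,0,0],-1],[[0,0,0],[0,0,0],-1],[[0,0,0],[0,0,0],-1],[[0,0,0],[0,0,0],-1],[[0,0,0],[0,0,0],-1],[[0,0,0],[0,0,0],-1]]'
```

```text
time: 35.35
tool_pos: [520.5, -156.9, 153.7]
tcp_rot: [3.141, -0.0, -2.951]
contact_force: [0.5, -0.4, 0.6]
grip_width: 0.6
finger_force: 0.0
```

```bash
python3 -m pendant '[[[0.033,0.006,0],[0,0,0],-1],[[0.033,0.006,0],[0,0,0],-1],[[0.033,0.006,0],[0,0,0],-1],[[0.033,0.006,0],[0,0,0],-1],[[0.033,0.006,0],[0,0,0],-1],[[0,0,0],[0,0,0],-1],[[0,0,0],[0,0,0],-1],[[0,0,0],[0,0,0],-1],[[0,0,0],[0,0,0],-1],[[0,0,0],[0,0,0],-1]]'
```

```text
time: 36.18
tool_pos: [525.4, -156.0, 153.7]
tcp_rot: [3.141, -0.0, -2.951]
contact_force: [0.2, 0.1, 0.6]
grip_width: 0.3
finger_force: 0.0
```

```bash
python3 -m pendant '[[[0.033,0.006,0],[0,0,0],-1],[[0.033,0.006,0],[0,0,0],-1],[[0.033,0.006,0],[0,0,0],-1],[[0.033,0.006,0],[0,0,0],-1],[[0,0,0],[0,0,0],-1],[[0,0,0],[0,0,0],-1],[[0,0,0],[0,0,0],-1],[[0,0,0],[0,0,0],-1],[[0,0,0],[0,0,0],-1],[[0,0,0],[0,0,0],-1]]'
```

```text
time: 37.02
tool_pos: [529.4, -155.3, 153.7]
tcp_rot: [3.141, -0.0, -2.951]
contact_force: [-1.1, -0.9, -1.0]
grip_width: 0.5
finger_force: 0.5
```

Contact near x=526.5, so b's button height is about 4. I follow its arc.

```bash
python3 -m pendant '[[[0.092,0.018,-0.033],[0,0,0],-1],[[0.092,0.018,-0.033],[0,0,0],-1],[[0.088,0.017,-0.057],[0,0,0],-1],[[0.088,0.017,-0.057],[0,0,0],-1],[[0.082,0.016,-0.055],[0,0,0],-1],[[0.082,0.016,-0.055],[0,0,0],-1],[[0.072,0.014,-0.07],[0,0,0],-1],[[0.072,0.014,-0.07],[0,0,0],-1],[[0.072,0.014,-0.07],[0,0,0],-1],[[0,0,0],[0,0,0],-1]]'
```

```text
time: 37.85
tool_pos: [552.3, -151.0, 138.9]
tcp_rot: [-3.141, 0.001, -2.951]
contact_force: [-2.8, -0.1, 6.5]
grip_width: 0.3
finger_force: 3.4
```

```bash
python3 -m pendant '[[[0.049,0.009,-0.068],[0,0,0],-1],[[0.049,0.009,-0.068],[0,0,0],-1],[[0.049,0.009,-0.068],[0,0,0],-1],[[0.049,0.009,-0.068],[0,0,0],-1],[[0.027,0.005,-0.06],[0,0,0],-1],[[0.027,0.005,-0.06],[0,0,0],-1],[[0.027,0.005,-0.06],[0,0,0],-1],[[0.027,0.005,-0.06],[0,0,0],-1],[[0.027,0.005,-0.06],[0,0,0],-1],[[0,0,0],[0,0,0],-1]]'
```

```text
time: 38.68
tool_pos: [562.5, -149.1, 121.4]
tcp_rot: [-3.141, 0.002, -2.951]
contact_force: [1.3, 0.6, 3.5]
grip_width: 0.6
finger_force: 1.1
```

```bash
python3 -m pendant '[[[0.006,0.001,-0.02],[0,0,0],-1],[[0.006,0.001,-0.02],[0,0,0],-1],[[0.006,0.001,-0.02],[0,0,0],-1],[[0.006,0.001,-0.02],[0,0,0],-1],[[0.006,0.001,-0.02],[0,0,0],-1],[[0.006,0.001,-0.02],[0,0,0],-1],[[0,0,0],[0,0,0],-1],[[0,0,0],[0,0,0],-1],[[0,0,0],[0,0,0],-1],[[0,0,0],[0,0,0],-1]]'
```

```text
time: 39.52
tool_pos: [562.3, -149.0, 117.7]
tcp_rot: [3.141, -0.001, -2.951]
contact_force: [-0.5, 0.3, 0.8]
grip_width: 0.3
finger_force: 0.2
```

```bash
python3 -m pendant '[[[0,0,-0.017],[0,0,0],-1],[[0,0,-0.017],[0,0,0],-1],[[0,0,-0.017],[0,0,0],-1],[[0,0,-0.017],[0,0,0],-1],[[0,0,-0.017],[0,0,0],-1],[[0,0,-0.017],[0,0,0],-1],[[0,0,0],[0,0,0],-1],[[0,0,0],[0,0,0],-1],[[0,0,0],[0,0,0],-1],[[0,0,0],[0,0,0],-1]]'
```

```text
time: 40.35
tool_pos: [562.6, -149.0, 114.9]
tcp_rot: [3.141, -0.0, -2.951]
contact_force: [-0.9, -0.0, -0.5]
grip_width: 0.3
finger_force: 0.0
```

```bash
python3 -m pendant '[[[0,0,-0.017],[0,0,0],-1],[[0,0,-0.013],[0,0,0],-1],[[0,0,0],[0,0,0],-1],[[0,0,0],[0,0,0],-1],[[0,0,0],[0,0,0],-1],[[0,0,0],[0,0,0],-1],[[0,0,0],[0,0,0],-1],[[0,0,0],[0,0,0],-1],[[0,0,0],[0,0,0],-1],[[0,0,0],[0,0,0],-1]]'
```

```text
time: 41.18
tool_pos: [562.6, -149.0, 114.0]
tcp_rot: [3.141, 0.0, -2.951]
contact_force: [0.5, -0.2, 0.6]
grip_width: 0.6
finger_force: 0.0
```

```bash
python3 -m pendant '[[[0,0,-0.017],[0,0,0],-1],[[0,0,-0.013],[0,0,0],-1],[[0,0,0],[0,0,0],-1],[[0,0,0],[0,0,0],-1],[[0,0,0],[0,0,0],-1],[[0,0,0],[0,0,0],-1],[[0,0,0],[0,0,0],-1],[[0,0,0],[0,0,0],-1],[[0,0,0],[0,0,0],-1],[[0,0,0],[0,0,0],-1]]'
```

```text
time: 42.02
tool_pos: [562.7, -149.0, 113.1]
tcp_rot: [3.142, 0.0, -2.951]
contact_force: [0.6, 0.5, -1.0]
grip_width: 0.5
finger_force: 0.0
```

```bash
python3 -m pendant '[[[0,0,-0.017],[0,0,0],-1],[[0,0,-0.013],[0,0,0],-1],[[0,0,0],[0,0,0],-1],[[0,0,0],[0,0,0],-1],[[0,0,0],[0,0,0],-1],[[0,0,0],[0,0,0],-1],[[0,0,0],[0,0,0],-1],[[0,0,0],[0,0,0],-1],[[0,0,0],[0,0,0],-1],[[0,0,0],[0,0,0],-1]]'
```

```text
time: 42.85
tool_pos: [562.8, -149.0, 112.7]
tcp_rot: [-3.141, 0.0, -2.951]
contact_force: [-2.2, 1.2, 5.4]
grip_width: 0.2
finger_force: 2.7
```

Firm stop, so clip b is home. I lift, clear the view and check.

```bash
python3 -m pendant '[[[0,0,1],[0,0,0],-1],[[0,0,1],[0,0,0],-1],[[0,0,1],[0,0,0],-1],[[0,0,1],[0,0,0],-1],[[-0.3,0.95,0],[0,0,0],-1],[[-0.3,0.95,0],[0,0,0],-1],[[-0.3,0.95,0],[0,0,0],-1],[[-0.3,0.95,0],[0,0,0],-1],[[-0.3,0.95,0],[0,0,0],-1],[[-0.3,0.95,0],[0,0,0],-1]]' | head -2;  python3 -m pendant '[[[-0.3,0.95,0],[0,0,0],-1],[[-0.3,0.95,0],[0,0,0],-1],[[-0.3,0.95,0],[0,0,0],-1],[[-0.3,0.95,0],[0,0,0],-1],[[-0.3,0.95,0],[0,0,0],-1],[[-0.3,0.95,0],[0,0,0],-1],[[0,0.95,0],[0,0,0],-1],[[0,0.95,0],[0,0,0],-1],[[0,0,0],[0,0,0],-1],[[0,0,0],[0,0,0],-1]]'|head -2;python3 -c "
from plant import bot
import cv2,numpy as np
i=bot.capture('side');t=bot.capture('top');a=cv2.resize(i[150:290,250:390],(400,400),interpolation=cv2.INTER_CUBIC)
b=cv2.resize(t[110:250,245:385],(400,400),interpolation=cv2.INTER_CUBIC);cv2.imwrite('pics/s9.png',np.hstack([a,b]))"
```

```text
time: 43.68
tool_pos: [508.0, 23.2, 232.0]
time: 44.52
tool_pos: [454.3, 251.1, 231.7]
```

View pics/s9.png

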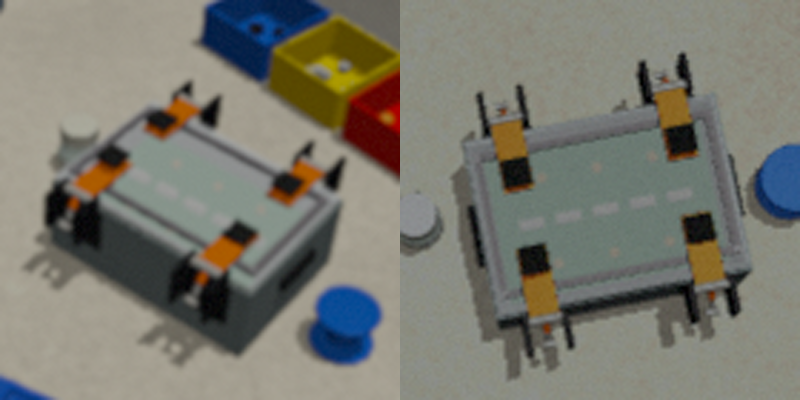

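All four clips lie flat over the rim, the lid is seated, and the jar and spool have not moved.

```bash
python3 -c "
from plant import bot
print(bot.close_job())"
```

```text
the job is handed in; nothing more can be done
None
```

All four clips are shut, in the order a, c, d, b; each was felt to reach its stop, no force reading exceeded 10 N (read once per move, not continuously), the lid is still seated, and the job was handed in at about 45 s.

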